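# Seat the upright steel cup in the free ring stand

## Task

Set the upright, empty steel portion cup into the one ring stand that has nothing in it, so that its tapered wall drops into the ring and it sits fully home, upright and centred. Leave the sauce pots in the other two stands and the upside-down steel cup where they are.

Things in the scene. Friction and masses are not known exactly. Their poses are not given: they have to be found in the camera images.
- cup: plain steel portion cup, empty, standing upright with its mouth up (the only upright one). 47 mm tall; outside diameter 62 mm at the rim, 54 mm at 25 mm height, 50 mm at 13 mm, 40 mm at the foot; thin wall (about 2 mm, rim included), 60 g. Origin: centre of its underside; z up through the mouth. It is round, so its yaw does not matter.
- free_stand: the empty one of three alike steel ring stands in a row, fixed to the table: 90 mm round foot, three rods, an open ring. Origin: centre of the foot's underside, z up. The ring flares from 76 mm across at its top (z 55 mm) to a 54 mm throat (z 45 mm), then narrows to 51 mm (z 36 mm), open below. With the cup home its underside is at z 24 mm, its rim at z 71 mm, 16 mm above the ring.
- pot_a: lidded red sauce portion pot, 53 mm across, 36 mm tall, hanging in one of the two other ring stands, its lid top about 51 mm above the table; neighbouring stand centres are 100 to 175 mm apart. Origin: centre of its underside, z up. To be left alone.
- pot_b: lidded green sauce portion pot, 53 mm across, 36 mm tall, hanging in the remaining ring stand, its lid top about 51 mm above the table. Origin: centre of its underside, z up. To be left alone.
- other_cup: second steel portion cup, standing upside down on its rim, 64 mm across, 44 mm tall, nearer the robot than the stands. Origin: centre of its foot, which is on top, z pointing down. To be left alone.
Not all that is in view belongs to the job. Leave any purple look-alike of the cup alone. Leave any red look-alike of the free_stand alone.

How it is judged (in metres and radians):
At the end, for the whole second after the job is handed in: The cup is nested in the empty stand's ring: within 6 mm of its axis, its underside 18 to 30 mm above the stand's underside (home is 24 mm), tilted less than 8.5 degrees and at rest; both sauce pots within 15 mm and the upside-down cup within 30 mm of where they were (horizontal distance between cup and free_stand below 0.006 m and z of cup in the frame of free_stand between 0.018 and 0.03 m and angle between cup's own z axis and vertical below 0.15 rad and linear speed of cup below 0.02 m/s and distance of each of pot_a, pot_b from where it was at the start of the episode below 0.015 m and distance of other_cup from where it was at the start of the episode below 0.03 m); the robot touches nothing.
It also fails if it takes over 35 s, if anything falls off the work surface, if the arm or the gripper's body presses on something with over 40 N, if the wrist force passes 120 N, or if a joint passes its speed limit or range.

## Robot

A 6-joint arm with a two-finger parallel gripper is mounted at the origin on a cart in front of the work surface, level with it; the furniture and walls round the work are solid. World frame = base frame: x ahead of the robot, y to its left, z up, the work surface at z = 0. Lengths are in m, angles in degrees, forces in N, time in s.
With the tool pointing down it reaches from about 0.375 to 0.9 m from the base axis. Payload 3.1 kg.
Tool frame: the origin (TCP) lies midway between the tips of the shut fingers; the grasp point (between the pads) lies 19 mm behind it; x points along the fingers, z is the direction in which the jaws open and shut, and the axes are right-handed (so a half turn about x gives the same grasp; the last joint's range is limited). The gripper opens to 87 mm and grips with 3 to 60 N. Pads are 19 mm wide; open, the fingers measure 117 mm over their backs; the gripper's body (75 mm by 190 mm) begins 51 mm behind the grasp point.
Start: joints at [65.804, 30.224, 82.088, -0, 67.689, -10.227], TCP at [0.151, 0.607, 0.223] pointing down, gripper open.
Joint ranges: [-176.69, 176.69], [-43.24, 126.21], [12.49, 139.97], [-82, 262], [0, 151.66], [-163.58, 163.58]. Speed limits (degrees/s): [159.86, 159.86, 180, 180, 180, 180].

## Interface

Orientations are given as a 3x3 rotation matrix whose columns are the frame's x, y, z axes.
In Python, from rig import * gives the robot as it stands.
- The arm moves only by the tool play_rows, never from a script. Its argument "rows" is a list that holds one entry, the list of rows, each a list of 7 numbers: the shift along the tool's x, y, z in m, then the turn, a rotation vector about the tool's x, y, z in degrees, then the finger opening in m, from 0 to 0.087. A call has 1 to 12 rows; each row is the pose to reach, as a shift and turn from the pose commanded when the call began, along the tool's axes at that moment; what a row does not reach only later rows make up. A row lasts 1/10 s, in which the tool goes at most 50 mm and 8.59 degrees, less where a joint would pass 70% of its speed; a pose out of reach is approached as far as the arm can. A call with a gripper value outside its range is refused whole. The fingers move at their own pace and stop on an object; the grip force is fixed at half the most. Time passes only in rows, so rows that repeat a pose let the fingers close. It gives the time, the measured TCP pose, the force and the opening at its end, in the units of the state.
- read_state(): the state, without advancing time (a new reading comes with each control period).
- capture(name): name is "scene" or "side" or "wrist"; returns a dict with "pixels" (384x512x3 uint8, red, green, blue), "intrinsics" (3x3 intrinsics, pixels), "rvec" (rotation vector, rad) and "tvec" (3), from world to camera coordinates, as OpenCV has them. Camera axes: x right, y down, z forward; pixel columns grow to the right and rows downward; lengths in m; the calibration is good to about 2 mm. A picture is of the moment at which its call begins. There is no depth.
- hand_in(): hands the job in, once; it reports no verdict.
Trained networks look in the newest picture that a camera, given by its name, has taken for a name from the list of things; names that differ only in an ending like _2 or _b are one class to them, and where a whole thing is asked for, a point or a joint stands for the part that bears it (a point fixed in the world has none). Each returns a list of dicts, best first, with "p" (0 to 1); they miss things now and then, are a little off and sometimes report something else, mostly with a low value. They report only what shows in the picture. A call takes as long as a camera call. They do not tell look-alikes from the thing itself.
- trace(camera, target): "mask" (384x512 bool, what is visible of it) and "at" ([column, row] in pixels, amid what is visible of it).
The state is a dict: "time_s": time; "joint_positions": joint angles; "qvel": joint speeds; "tau": joint torques, N m; "position": TCP position; "tcp_rot": TCP orientation; "force": force on the tool from outside, world axes, zero at the start; "moment": the same for the moment, N m; "opening": opening from 0.0 (shut) to 1.0 (fully open).
Only numpy, scipy, OpenCV 4.12 (cv2) and the standard library are available. Lean on these libraries where they do the work, as an engineer would, in place of code of your own. Each camera call takes 0.05 s, during which the arm holds its last target.

## Working session

There is one attempt and no reset: what is moved stays moved. The work goes in short steps, Python scripts to look and compute and a tool call to move; the robot and the scene stay as the last step left them, time stands still between calls to the robot, and variables do not carry over. Pictures are saved under pics/ and viewed, and the job is handed in when it is done.

Besides the shell and the picture viewer there is one more tool, called in YAML: its name, and indented under it one key for each argument. play_rows: Moves the arm, as the interface text tells. Its arguments: {"type":"object","properties":{"rows":{"type":"array"}},"required":["rows"]}

```bash
mkdir -p pics; python3 - <<'E'
from rig import *
import cv2,pickle
s=read_state();print(s['time_s'],s['position'],s['tcp_rot'],s['opening'])
d={}
for n in ['scene','side','wrist']:
    c=capture(n);d[n]=c
    cv2.imwrite(f'pics/{n}0.png',cv2.cvtColor(c['pixels'],cv2.COLOR_RGB2BGR))
    print(n,c['intrinsics'],c['rvec'],c['tvec'])
    for t in ['cup','free_stand','pot_a','other_cup']:
        print(n,t,[(round(r['p'],2),r['at'],int(r['mask'].sum())) for r in trace(n,t)])
pickle.dump(d,open('d0.pkl','wb'))
E
```

```text
0.0 [0.1505265  0.60583705 0.22157567] [[-8.78925607e-04 -9.70433126e-01  2.41368548e-01]
 [-1.98659603e-03  2.41369859e-01  9.70431164e-01]
 [-9.99997640e-01  3.73435000e-04 -2.14000475e-03]] 0.9981849912721779
scene [[413.31208262   0.         252.78740814]
 [  0.         413.31208262 195.95988869]
 [  0.           0.           1.        ]] [ 2.15076579 -0.66834493  0.30684441] [-0.44609692  0.20334542  0.92332282]
scene cup [(0.93, [213.4, 162.4], 310), (0.89, [181.5, 171.7], 387)]
scene free_stand [(0.9, [261.7, 252.9], 1251), (0.76, [333.6, 248.7], 1209)]
scene pot_a [(0.8, [266.7, 190.3], 269), (0.52, [312.6, 208.9], 296)]
scene other_cup [(0.82, [228.5, 217.2], 496)]
side [[477.58478829   0.         261.58165762]
 [  0.         477.58478829 193.69107179]
 [  0.           0.           1.        ]] [ 2.11717594 -0.28751814  0.15118331] [-0.53502632  0.11909717  1.20251244]
side cup [(0.86, [196.9, 173.2], 353), (0.72, [237.3, 165.8], 326)]
side free_stand [(0.9, [233.1, 255.7], 1090), (0.6, [303.3, 266.0], 1309)]
side pot_a [(0.81, [270.8, 201.1], 267), (0.6, [300.7, 223.9], 303)]
side other_cup [(0.94, [223.4, 219.2], 443)]
wrist [[322.48718111   0.         254.33836012]
 [  0.         322.48718111 188.44710716]
 [  0.           0.           1.        ]] [-2.27910733 -1.7808401  -0.26794618] [-0.62514879 -0.03694138  0.39250518]
wrist cup []
wrist free_stand []
wrist pot_a []
wrist other_cup []
```

View pics/scene0.png

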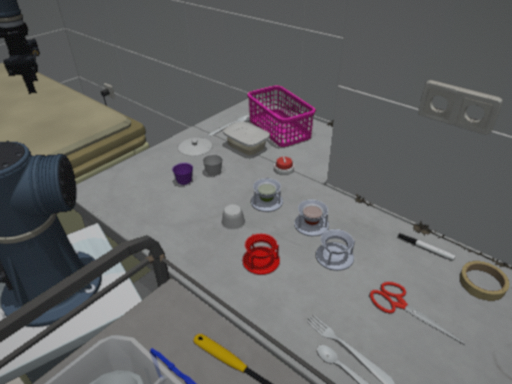

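View pics/side0.png

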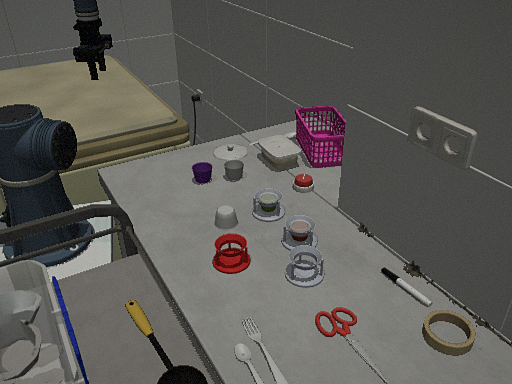

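View pics/wrist0.png

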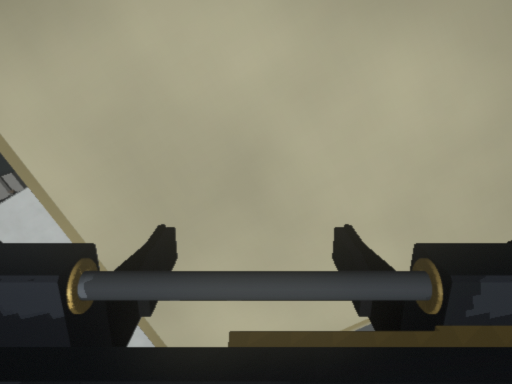

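```bash
python3 - <<'E'
import cv2
a=cv2.imread('pics/scene0.png');b=cv2.imread('pics/side0.png')
cv2.imwrite('pics/sc.png',cv2.resize(a[130:300,150:380],None,fx=3.4,fy=3.4,interpolation=cv2.INTER_CUBIC))
cv2.imwrite('pics/sd.png',cv2.resize(b[140:310,150:380],None,fx=3.4,fy=3.4,interpolation=cv2.INTER_CUBIC))
E
```

```text
(no output)
```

View pics/sc.png

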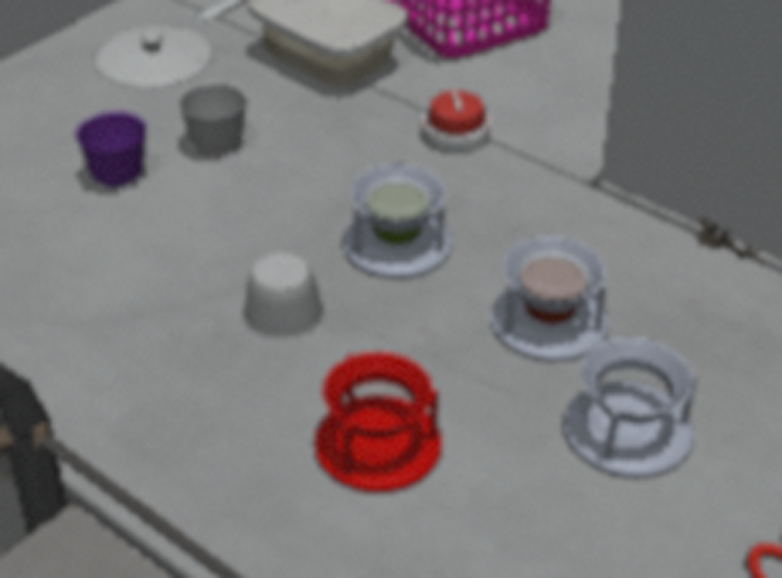

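View pics/sd.png

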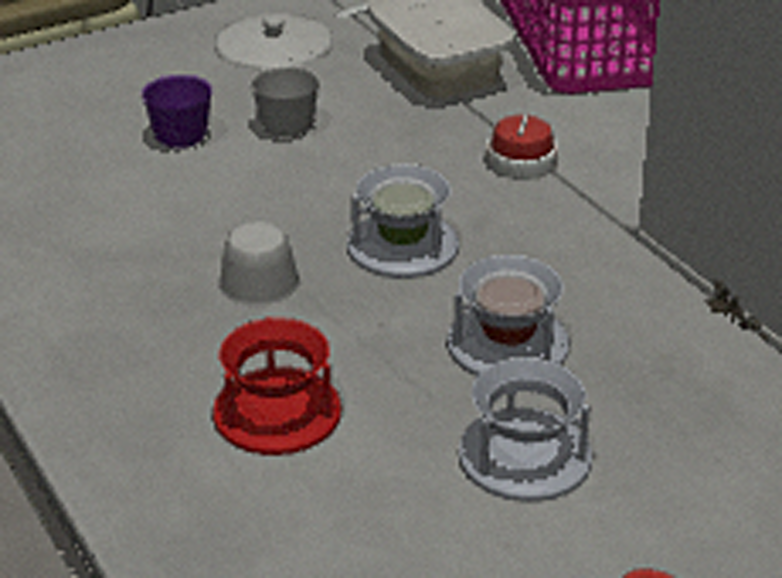

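The upright cups are steel at scene (213,163) / side (234,170) and the purple look-alike at (182,172) / (202,173). I choose the steel one. The upside-down cup is at (232,216).

The empty stands are steel at (336,249) / side (305,266) and the red look-alike at (262,253). I choose the steel one. The steel stands at (266,193) and (312,216) hold pots.

Next I fit positions by matching silhouettes.

```bash
cat > h.py <<'E'
import numpy as np,cv2,pickle
from scipy.optimize import minimize
def circ(r,z,n=40):
    a=np.linspace(0,2*np.pi,n,endpoint=False);return np.c_[r*np.cos(a),r*np.sin(a),0*a+z]
CUP=np.vstack([circ(.031,.047),circ(.027,.025),circ(.025,.013),circ(.020,0)])
INV=np.vstack([circ(.032,0),circ(.020,.044)])
FOOT=circ(.045,.003); FT=circ(.045,0)
RING=np.vstack([circ(.038,.055)])
def proj(c,P):
    return cv2.projectPoints(np.asarray(P,float).reshape(-1,1,3),c['rvec'],c['tvec'],c['intrinsics'],None)[0].reshape(-1,2)
def ray(c,uv,z):
    R=cv2.Rodrigues(c['rvec'])[0];o=-R.T@np.ravel(c['tvec']);d=R.T@np.linalg.inv(c['intrinsics'])@np.array([*uv,1.]);return o+d*(z-o[2])/d[2]
S=8
def sil(c,parts,xy,shape=(384,512)):
    m=np.zeros(shape,np.uint8)
    for p in parts:
        q=cv2.convexHull(proj(c,p+np.array([*xy,0])).astype(np.float32))
        cv2.fillConvexPoly(m,np.round(q*16).astype(np.int32),255,cv2.LINE_AA,4)
    return m/255.
def fit(cams,masks,parts,xy0):
    def cost(xy):
        k=0
        for c,m in zip(cams,masks):
            s=sil(c,parts,xy);k+=np.abs(s-m).sum()/m.sum()
        return k
    r=minimize(cost,xy0,method='Nelder-Mead',options=dict(initial_simplex=[np.array(xy0)+d for d in([0,0],[.01,0],[0,.01])],xatol=1e-4,fatol=1e-4))
    return r.x,r.fun
def fill(m):
    h=np.zeros(m.shape,np.uint8)
    cs=cv2.findContours(m.astype(np.uint8),cv2.RETR_EXTERNAL,cv2.CHAIN_APPROX_NONE)[0]
    cv2.drawContours(h,cs,-1,1,-1);return h
E
cat > m.py <<'E'
from rig import *
from h import *
d=pickle.load(open('d0.pkl','rb'))
for n in('scene','side'): d[n]=capture(n)
def near(n,t,uv):
    r=[x for x in trace(n,t) if np.hypot(*(np.array(x['at'])-uv))<18]
    return fill(r[0]['mask']) if r else None
T={'cup':('cup',[CUP],.025,(213,163),(234,168)),'purple':('cup',[CUP],.025,(182,172),(199,173)),'other':('other_cup',[INV],.022,(229,217),(223,219)),
'stand':('free_stand',[np.vstack([FOOT,FT]),np.vstack([RING,circ(.0375,.045)])],.025,(336,249),(304,266)),
'standred':('free_stand',[np.vstack([FOOT,FT]),np.vstack([RING,circ(.0375,.045)])],.025,(262,253),(232,254)),
'potA':('pot_a',[circ(.0265,.051)],.05,(312,209),(300,226)),'potB':('pot_b',[circ(.0265,.051)],.05,(267,190),(270,201))}
ov={n:cv2.cvtColor(d[n]['pixels'],cv2.COLOR_RGB2BGR) for n in('scene','side')}
for k,(t,parts,z,a,b) in T.items():
    cs=[];ms=[]
    for n,u in(('scene',a),('side',b)):
        m=near(n,t,u)
        print(k,n,'rayxy',ray(d[n],u,z)[:2].round(3),None if m is None else m.sum())
        if m is not None:
            cs.append(d[n]);ms.append(m)
    if not cs: continue
    x,f=fit(cs,ms,parts,ray(cs[0],a if cs[0] is d['scene'] else b,z)[:2]);print('  FIT',x.round(4),round(f,3),[fit([c],[m],parts,x)[0].round(4) for c,m in zip(cs,ms)])
    for n in ov:
        for p in parts:
            cv2.polylines(ov[n],[np.round(cv2.convexHull(proj(d[n],p+np.array([*x,0])).astype(np.float32))*16).astype(np.int32)],True,(0,255,0),1,cv2.LINE_AA,4)
for n in ov: 
    cv2.imwrite(f'pics/{n}_ov.png',cv2.resize(ov[n][130:310,150:380],None,fx=3.3,fy=3.3,interpolation=cv2.INTER_CUBIC))
E
python3 m.py
```

```text
cup scene rayxy [0.525 0.195] 344
cup side rayxy [0.521 0.197] 342
  FIT [0.5177 0.1877] 0.333 [array([0.5199, 0.1885]), array([0.5177, 0.1877])]
purple scene rayxy [0.425 0.206] 394
purple side rayxy [0.413 0.196] 349
  FIT [0.4226 0.198 ] 0.252 [array([0.4233, 0.1981]), array([0.4224, 0.1941])]
other scene rayxy [ 0.435 -0.045] 489
other side rayxy [ 0.436 -0.056] 451
  FIT [ 0.446  -0.0416] 0.26 [array([ 0.447 , -0.0412]), array([ 0.445 , -0.0412])]
stand scene rayxy [ 0.579 -0.29 ] 1267
stand side rayxy [ 0.575 -0.29 ] 1309
  FIT [ 0.5784 -0.287 ] 0.211 [array([ 0.5784, -0.2871]), array([ 0.5782, -0.2866])]
standred scene rayxy [ 0.429 -0.201] 1287
standred side rayxy [ 0.427 -0.205] 1257
  FIT [ 0.4268 -0.1983] 0.168 [array([ 0.4269, -0.1983]), array([ 0.4261, -0.1983])]
potA scene rayxy [ 0.607 -0.168] 289
potA side rayxy [ 0.604 -0.175] 298
  FIT [ 0.6038 -0.173 ] 0.577 [array([ 0.6036, -0.1722]), array([ 0.604 , -0.1743])]
potB scene rayxy [ 0.561 -0.038] 297
potB side rayxy [ 0.565 -0.048] 187
  FIT [ 0.5639 -0.0297] 0.797 [array([ 0.564 , -0.0297]), array([ 0.5651, -0.028 ])]
```

View pics/scene_ov.png

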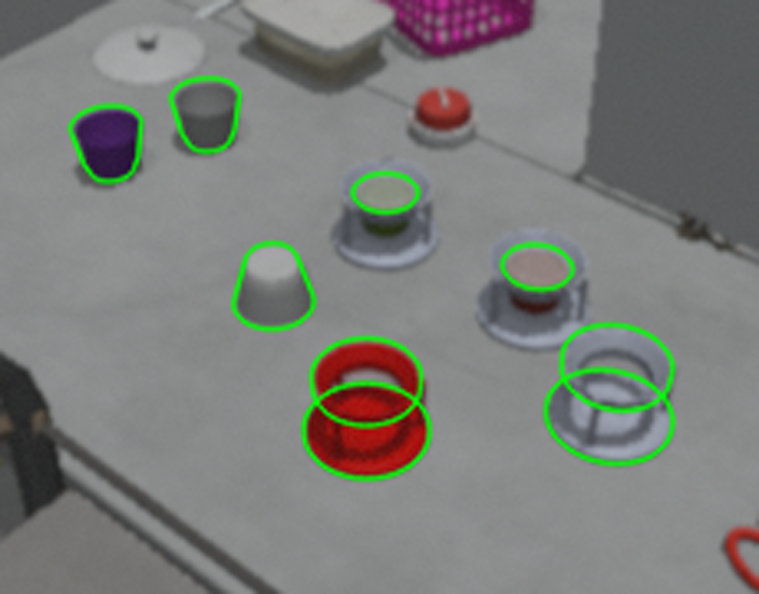

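View pics/side_ov.png

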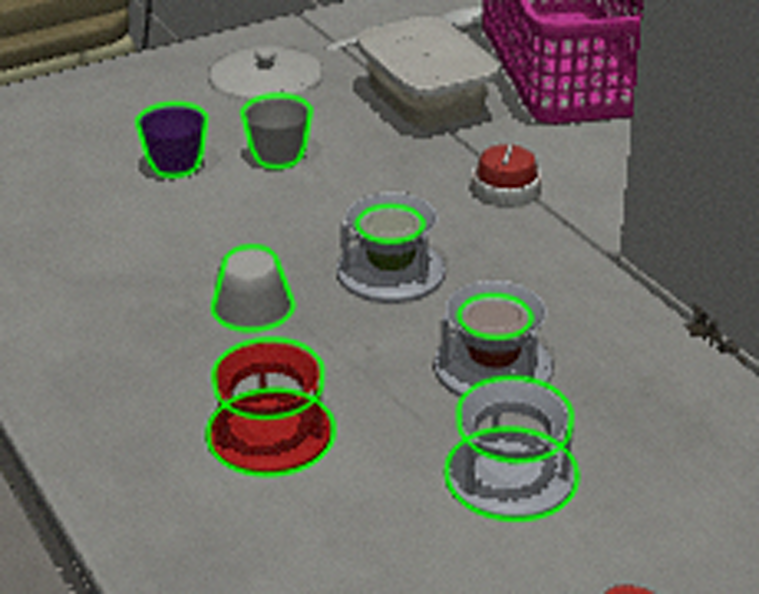

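```bash
cat > go.py <<'E'
import sys
from rig import *
import numpy as np
s=read_state();R=np.array(s['tcp_rot']);p=np.array(s['position'])
d=np.array([float(x) for x in sys.argv[1:4]])-p
print('t',s['time_s'],'pos',p.round(4),'F',np.round(s['force'],2),'open',round(s['opening'],3),'tool shift',(R.T@d).round(4),'dist',np.linalg.norm(d).round(3))
E
python3 go.py 0.519 0.188 0.16
python3 - <<'E'
from h import *
d=pickle.load(open('d0.pkl','rb'))
c=d['wrist'];R=cv2.Rodrigues(c['rvec'])[0];print(-R.T@np.ravel(c['tvec']),R[2])
for n,u in(('scene',(327,185)),('side',(340,220))): print(ray(d[n],u,0))
E
```

```text
t 1.55 pos [0.1508 0.6065 0.2226] F [-0.89 -0.2  -0.75] open 1.0 tool shift [ 0.0626 -0.4583 -0.3173] dist 0.561
[0.07302899 0.62652977 0.38517944] [ 0.28658803 -0.07257782 -0.95530087]
[ 0.75667285 -0.06575289  0.        ]
[ 0.74020858 -0.11380115  0.        ]
```

play_rows:
  rows:
    - [[0.01,-0.06,-0.04,0,0,0,0.087],[0.02,-0.12,-0.08,0,0,0,0.087],[0.03,-0.175,-0.12,0,0,0,0.087],[0.03,-0.23,-0.16,0,0,0,0.087],[0.04,-0.285,-0.2,0,0,0,0.087],[0.05,-0.34,-0.235,0,0,0,0.087],[0.06,-0.39,-0.27,0,0,0,0.087],[0.063,-0.43,-0.3,0,0,0,0.087],[0.063,-0.458,-0.317,0,0,0,0.087],[0.063,-0.458,-0.317,0,0,0,0.087],[0.063,-0.458,-0.317,0,0,0,0.087],[0.063,-0.458,-0.317,0,0,0,0.087]]

```text
time_s: 2.75
position: [0.5234, 0.1844, 0.1595]
tcp_rot: [[0.004, -0.969, 0.246], [-0.001, 0.246, 0.969], [-1.0, -0.004, 0.0]]
force: [-0.3, -0.2, -1.3]
opening: 1.0
```

```bash
python3 - <<'E'
from rig import *
from h import *
c=capture('wrist');pickle.dump(c,open('w1.pkl','wb'))
im=cv2.cvtColor(c['pixels'],cv2.COLOR_RGB2BGR)
x0=ray(c,(0,0),0)
for r in trace('wrist','cup'):
    print(round(r['p'],2),r['at'],r['mask'].sum(),ray(c,r['at'],.025))
    m=fill(r['mask']);print(fit([c],[m],[CUP],ray(c,r['at'],.025)[:2]))
for xy in ((.5177,.1877),):
    for z,rr in((.047,.031),(0,.02)):
        cv2.polylines(im,[np.round(proj(c,circ(rr,z)+np.array([*xy,0]))).astype(int)],True,(0,255,0),1)
cv2.imwrite('pics/w1.png',im)
E
python3 go.py .519 .188 .16
```

```text
0.92 [251.4, 175.4] 3722 [0.52191395 0.18224704 0.025     ]
(array([0.51795026, 0.18460559]), np.float64(0.04085195604302978))
0.81 [232.1, 61.0] 5040 [0.41942108 0.19155499 0.025     ]
(array([0.4228859, 0.1927477]), np.float64(0.04374027388733272))
t 2.85 pos [0.5202 0.1867 0.1594] F [-0.84  0.64  1.1 ] open 1.002 tool shift [-0.0006  0.0015  0.0009] dist 0.002
```

View pics/w1.png

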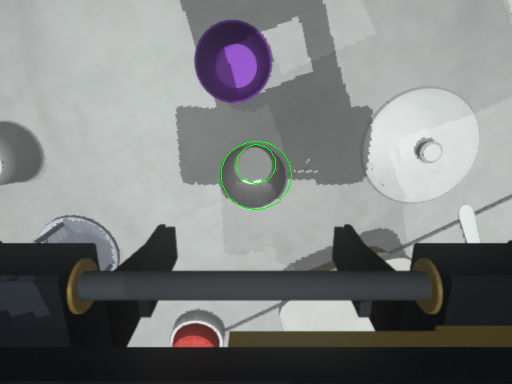

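The wrist view shows the steel cup at (255,172) amid the jaws' line, with the purple one at (233,61) well clear. I re-measure once the arm has settled.

```bash
python3 - <<'E'
from rig import *
from h import *
P=[]
for i in range(4):
    c=capture('wrist');s=read_state();P.append(s['position'])
    R=cv2.Rodrigues(c['rvec'])[0];cp=-R.T@np.ravel(c['tvec'])
    r=min(trace('wrist','cup'),key=lambda r:abs(r['at'][1]-175))
    print(fit([c],[fill(r['mask'])],[CUP],[.518,.185])[0].round(4),np.round(s['position'],4),cp.round(4))
print(np.array(s['tcp_rot']).round(3))
E
```

```text
[0.5182 0.1841] [0.5186 0.188  0.1594] [0.4425 0.207  0.322 ]
[0.5188 0.1842] [0.5173 0.1893 0.1595] [0.4402 0.2088 0.3222]
[0.518  0.1844] [0.5173 0.1897 0.1597] [0.4396 0.2095 0.3224]
[0.5182 0.1845] [0.5178 0.1896 0.1598] [0.4398 0.2095 0.3225]
[[-0.    -0.971  0.239]
 [ 0.     0.239  0.971]
 [-1.     0.     0.   ]]
```

play_rows:
  rows:
    - [[0.02,0,-0.003,0,0,0,0.087],[0.04,0,-0.003,0,0,0,0.087],[0.06,0,-0.003,0,0,0,0.087],[0.075,0,-0.003,0,0,0,0.087],[0.085,0,-0.003,0,0,0,0.087],[0.085,0,-0.003,0,0,0,0.087],[0.085,0,-0.003,0,0,0,0.087]]

```text
time_s: 3.95
position: [0.5182, 0.1857, 0.0748]
tcp_rot: [[0.0, -0.971, 0.241], [0.0, 0.241, 0.971], [-1.0, -0.0, 0.0]]
force: [0.7, -0.4, -0.2]
opening: 1.001
```

```bash
python3 - <<'E'
from rig import *
from h import *
for i in range(2):
    c=capture('wrist');s=read_state()
    r=min(trace('wrist','cup'),key=lambda r:abs(r['at'][1]-200))
    print(fit([c],[fill(r['mask'])],[CUP],[.518,.185]),np.round(s['position'],4),r['at'],r['mask'].sum())
cv2.imwrite('pics/w2.png',cv2.cvtColor(c['pixels'],cv2.COLOR_RGB2BGR))
E
python3 go.py .518 .186 .035
```

```text
(array([0.51806854, 0.18435942]), np.float64(0.027015312605600566)) [0.5185 0.1857 0.0752] [249.5, 218.5] 7021
(array([0.51836333, 0.18438188]), np.float64(0.0368467479571027)) [0.5187 0.1856 0.0754] [251.0, 216.9] 6913
t 4.15 pos [0.5186 0.1856 0.0754] F [-0.14 -0.2   1.33] open 0.999 tool shift [0.0404 0.0008 0.0002] dist 0.04
```

View pics/w2.png

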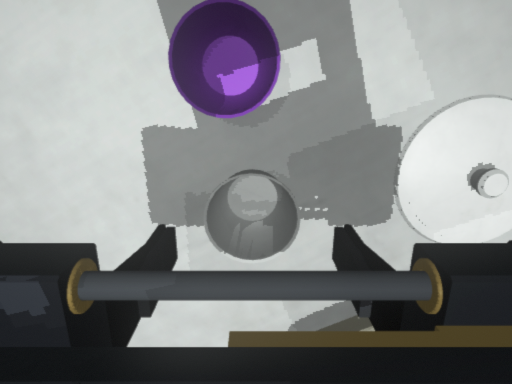

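The cup (252,215) is centred between the fingertips (177 and 333). I descend and close.

play_rows:
  rows:
    - [[0.015,0.0005,-0.001,0,0,0,0.087],[0.03,0.0005,-0.001,0,0,0,0.087],[0.04,0.0005,-0.001,0,0,0,0.087],[0.04,0.0005,-0.001,0,0,0,0.087],[0.04,0.0005,-0.001,0,0,0,0.087],[0.04,0.0005,-0.001,0,0,0,0.07],[0.04,0.0005,-0.001,0,0,0,0.064],[0.04,0.0005,-0.001,0,0,0,0.058],[0.04,0.0005,-0.001,0,0,0,0.055],[0.04,0.0005,-0.001,0,0,0,0.055],[0.04,0.0005,-0.001,0,0,0,0.055],[0.04,0.0005,-0.001,0,0,0,0.055]]

```text
time_s: 5.35
position: [0.5175, 0.1846, 0.0348]
tcp_rot: [[0.0, -0.97, 0.241], [0.0, 0.241, 0.97], [-1.0, -0.0, 0.0]]
force: [-0.0, -0.3, 2.9]
opening: 0.684
```

```bash
python3 go.py .518 .186 .14
```

```text
t 5.35 pos [0.5175 0.1846 0.0348] F [-0.03 -0.33  2.9 ] open 0.684 tool shift [-0.1052 -0.0002  0.0015] dist 0.105
```

play_rows:
  rows:
    - [[-0.01,0,0,0,0,0,0.055],[-0.02,0,0,0,0,0,0.055],[-0.04,0,0,0,0,0,0.055],[-0.06,0,0,0,0,0,0.055],[-0.08,0,0,0,0,0,0.055],[-0.095,0,0,0,0,0,0.055],[-0.105,0,0,0,0,0,0.055],[-0.105,0,0,0,0,0,0.055],[-0.105,0,0,0,0,0,0.055]]

```text
time_s: 6.25
position: [0.5171, 0.1845, 0.1396]
tcp_rot: [[-0.0, -0.97, 0.241], [-0.0, 0.241, 0.97], [-1.0, 0.0, -0.0]]
force: [-0.8, 0.1, -0.2]
opening: 0.681
```

```bash
python3 - <<'E'
from rig import *
import cv2,numpy as np
for n in('scene','side','wrist'):
    c=capture(n);im=cv2.cvtColor(c['pixels'],cv2.COLOR_RGB2BGR)
    if n!='wrist':
        im=cv2.resize(im[60:210,140:300],None,fx=2.4,fy=2.4,interpolation=cv2.INTER_CUBIC)
    else: im=im[:360]
    cv2.imwrite(f'pics/l_{n}.png',im)
a=cv2.imread('pics/l_scene.png');b=cv2.imread('pics/l_side.png');cv2.imwrite('pics/l2.png',np.hstack([a,b]))
E
python3 go.py .578 -.287 .14
```

```text
t 6.4 pos [0.5166 0.1844 0.1387] F [ 0.26 -0.47 -1.04] open 0.678 tool shift [-0.0013 -0.1734 -0.4427] dist 0.475
```

View pics/l2.png

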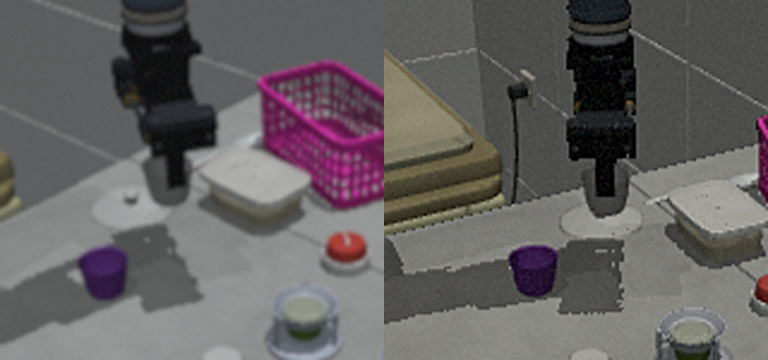

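View pics/l_wrist.png

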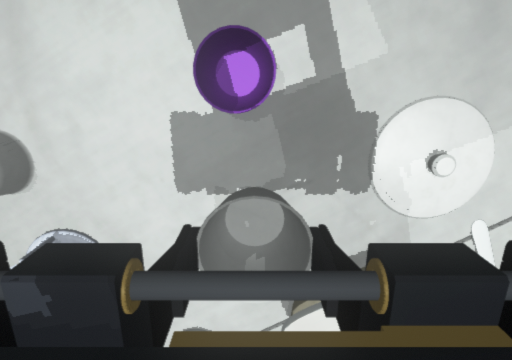

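The cup is held level and lifted, with an opening of 59 mm. I carry it over to the empty stand.

play_rows:
  rows:
    - [[-0.002,-0.007,-0.02,0,0,0,0.055],[-0.002,-0.021,-0.055,0,0,0,0.055],[-0.002,-0.037,-0.095,0,0,0,0.055],[-0.002,-0.055,-0.14,0,0,0,0.055],[-0.002,-0.073,-0.185,0,0,0,0.055],[-0.002,-0.09,-0.23,0,0,0,0.055],[-0.002,-0.108,-0.275,0,0,0,0.055],[-0.002,-0.126,-0.32,0,0,0,0.055],[-0.002,-0.143,-0.365,0,0,0,0.055],[-0.002,-0.158,-0.405,0,0,0,0.055],[-0.002,-0.168,-0.43,0,0,0,0.055],[-0.002,-0.173,-0.4425,0,0,0,0.055]]

```text
time_s: 7.6
position: [0.5782, -0.2896, 0.1404]
tcp_rot: [[-0.0, -0.97, 0.244], [-0.0, 0.244, 0.97], [-1.0, 0.0, -0.0]]
force: [-0.4, 0.3, 0.0]
opening: 0.68
```

play_rows:
  rows:
    - [[0,0,0,0,0,0,0.055],[0,0,0,0,0,0,0.055],[0,0,0,0,0,0,0.055],[0,0,0,0,0,0,0.055]]

```text
time_s: 8.0
position: [0.5783, -0.2847, 0.1416]
tcp_rot: [[-0.001, -0.971, 0.24], [0.001, 0.24, 0.971], [-1.0, 0.001, 0.001]]
force: [0.2, 0.2, -0.7]
opening: 0.682
```

```bash
cat > m2.py <<'E'
from rig import *
from h import *
import sys
tag=sys.argv[1]
d={n:capture(n) for n in('scene','side','wrist')}
pickle.dump(d,open(f'd_{tag}.pkl','wb'))
s=read_state();print(s['time_s'],np.round(s['position'],4),s['opening'],np.array(s['tcp_rot']).round(3).tolist())
p=s['position']
ov={}
for n,c in d.items():
    im=cv2.cvtColor(c['pixels'],cv2.COLOR_RGB2BGR)
    for t in('cup','free_stand'):
        for r in trace(n,t): print(n,t,round(r['p'],2),r['at'],int(r['mask'].sum()))
    for P,col in((circ(.038,.055)+[.5783,-.287,0],(0,255,0)),(circ(.045,.003)+[.5783,-.287,0],(0,255,0)),(circ(.031,p[2]+.012)+[p[0],p[1],0],(0,0,255)),(circ(.02,p[2]-.035)+[p[0],p[1],0],(0,0,255))):
        cv2.polylines(im,[np.round(proj(c,P)*16).astype(np.int32)],True,col,1,cv2.LINE_AA,4)
    if n!='wrist':
        u=proj(c,[[.578,-.287,.06]])[0].astype(int)
        im=cv2.resize(im[u[1]-80:u[1]+50,max(0,u[0]-80):u[0]+80],None,fx=4.5,fy=4.5,interpolation=cv2.INTER_CUBIC)
    cv2.imwrite(f'pics/{tag}_{n}.png',im)
E
python3 m2.py h1
```

```text
8.15 [ 0.5785 -0.2856  0.1418] 0.6816183805325665 [[0.0, -0.971, 0.24], [0.0, 0.24, 0.971], [-1.0, -0.0, 0.0]]
scene cup 0.83 [335.2, 210.4] 470
scene cup 0.72 [184.8, 172.0] 387
scene free_stand 0.73 [336.0, 249.8] 1263
scene free_stand 0.63 [264.5, 253.4] 1247
side cup 0.8 [200.1, 173.2] 332
side cup 0.54 [305.4, 229.0] 322
side cup 0.28 [304.5, 264.9] 1241
side free_stand 0.96 [302.3, 267.4] 1329
side free_stand 0.56 [230.1, 254.3] 1173
wrist cup 0.97 [252.7, 235.5] 7922
wrist free_stand 0.91 [308.5, 13.9] 2616
wrist free_stand 0.86 [248.1, 169.1] 5339
```

View pics/h1_scene.png

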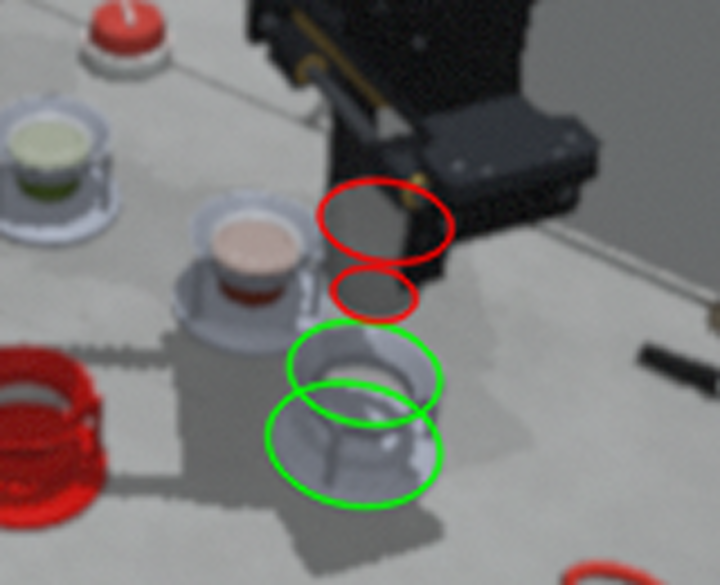

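View pics/h1_side.png

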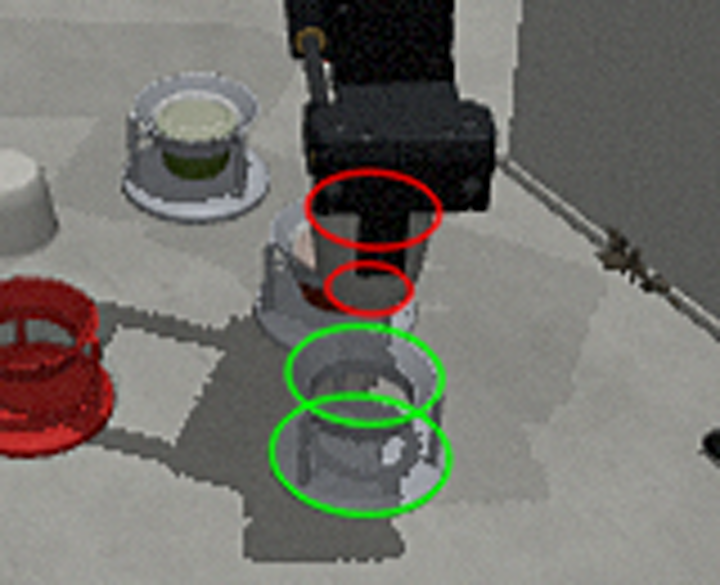

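View pics/h1_wrist.png

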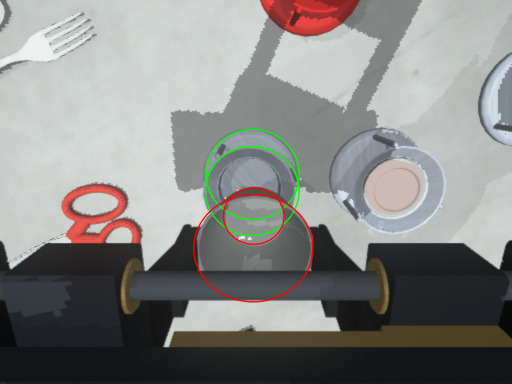

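```bash
python3 - <<'E'
from h import *
d=pickle.load(open('d_h1.pkl','rb'));c=d['wrist']
im=cv2.cvtColor(c['pixels'],cv2.COLOR_RGB2BGR)[110:260,170:340]
a=cv2.resize(im,None,fx=4,fy=4,interpolation=cv2.INTER_CUBIC)
b=a.copy()
for rr,z,col in((.038,.055,(0,255,0)),(.045,.003,(255,0,0)),(.0255,.036,(0,0,255))):
    q=(proj(c,circ(rr,z)+[.5783,-.287,0])-[170,110]+.5)*4-.5
    cv2.polylines(b,[np.round(q).astype(int)],True,col,1)
cv2.imwrite('pics/h1c.png',a[:560]);cv2.imwrite('pics/h1d.png',b[:560])
E
```

```text
(no output)
```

View pics/h1c.png

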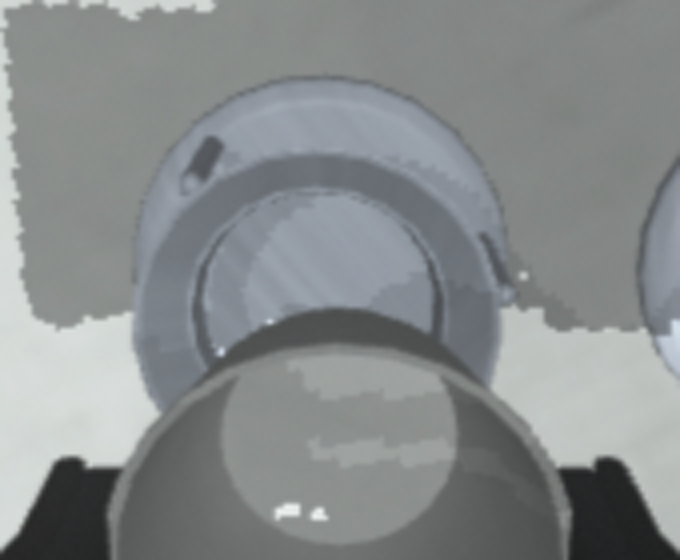

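View pics/h1d.png

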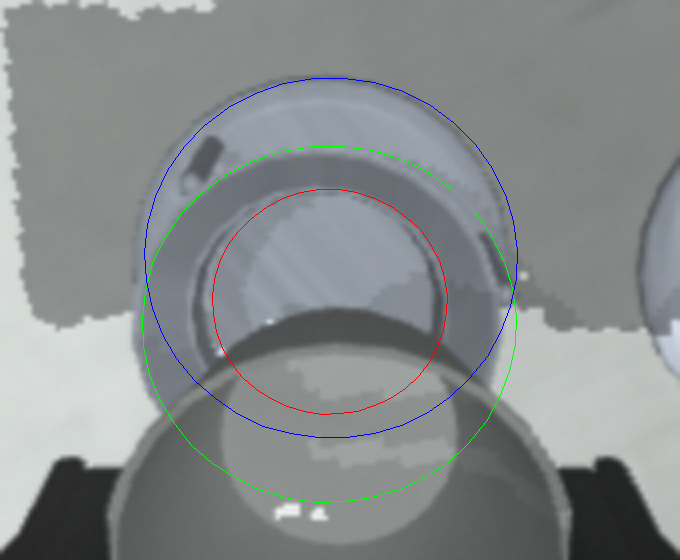

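```bash
cat > ws.py <<'E'
from rig import *
from h import *
c=capture('wrist');s=read_state()
r=min(trace('wrist','free_stand'),key=lambda r:abs(r['at'][0]-250)+abs(r['at'][1]-169))
m=fill(r['mask'])
cut=180
def cost(xy):
    S=sil(c,[np.vstack([FOOT,FT]),RING],xy); return np.abs(S[:cut]-m[:cut]).sum()
q=minimize(cost,[.578,-.288],method='Nelder-Mead',options=dict(initial_simplex=[[.578,-.288],[.572,-.288],[.578,-.282]],xatol=1e-4,fatol=.1))
print(r['at'],q.x.round(4),q.fun,m[:cut].sum(),np.round(s['position'],4))
k=trace('wrist','cup')[0];mm=fill(k['mask']);p=s['position']
cc=lambda v: np.abs((sil(c,[CUP+[0,0,v[2]]],v[:2])-mm)[:265]).sum()
q=minimize(cc,[p[0],p[1],p[2]-.035],method='Nelder-Mead',options=dict(initial_simplex=[[p[0]+a,p[1]+b,p[2]-.035+e] for a,b,e in((0,0,0),(.005,0,0),(0,.005,0),(0,0,.005))]))
print('cup in hand',q.x.round(4),q.fun,mm.sum())
E
python3 ws.py; python3 go.py .578 -.2895 .063
```

```text
[251.6, 169.1] [ 0.5783 -0.2894] 59.07843137254902 3874 [ 0.5784 -0.2866  0.1416]
cup in hand [ 0.5808 -0.2867  0.1019] 103.53333333333335 7957
t 8.6 pos [ 0.5784 -0.2867  0.1415] F [-0.52 -0.08 -0.71] open 0.683 tool shift [ 0.0785 -0.0003 -0.0028] dist 0.079
```

play_rows:
  rows:
    - [[0.01,0.0005,-0.0015,0,0,0,0.055],[0.025,0.0005,-0.003,0,0,0,0.055],[0.036,0.0005,-0.003,0,0,0,0.055],[0.042,0.0005,-0.003,0,0,0,0.055],[0.042,0.0005,-0.003,0,0,0,0.055],[0.042,0.0005,-0.003,0,0,0,0.055]]

```text
time_s: 9.2
position: [0.5772, -0.2894, 0.0992]
tcp_rot: [[-0.0, -0.97, 0.241], [0.0, 0.241, 0.97], [-1.0, 0.0, 0.0]]
force: [-0.2, 0.5, -0.1]
opening: 0.68
```

```bash
python3 m2.py h2; python3 ws.py; python3 go.py .577 -.2895 .063
```

```text
9.35 [ 0.5776 -0.2897  0.1001] 0.6809181197296813 [[0.001, -0.97, 0.241], [-0.001, 0.241, 0.97], [-1.0, -0.001, -0.001]]
scene cup 0.88 [335.8, 229.5] 453
scene cup 0.69 [183.4, 176.0] 415
scene cup 0.68 [229.9, 218.7] 512
scene free_stand 0.89 [263.5, 253.6] 1293
scene free_stand 0.64 [333.4, 253.7] 1013
side cup 0.77 [200.9, 173.0] 294
side cup 0.68 [305.8, 248.0] 255
side cup 0.64 [268.7, 199.9] 231
side free_stand 0.76 [303.3, 270.5] 1077
side free_stand 0.66 [229.5, 256.6] 1150
wrist cup 0.7 [253.5, 234.9] 7877
wrist free_stand 0.92 [322.7, 9.3] 1843
wrist free_stand 0.74 [256.9, 172.4] 5851
[257.4, 173.1] [ 0.5785 -0.2894] 60.27450980392157 3566 [ 0.5772 -0.2894  0.0998]
cup in hand [ 0.58   -0.2896  0.0595] 95.54117647058825 7838
t 9.8 pos [ 0.5772 -0.2894  0.0996] F [-0.24  0.16 -0.6 ] open 0.678 tool shift [ 0.0366  0.0002 -0.0001] dist 0.037
```

View pics/h2_side.png

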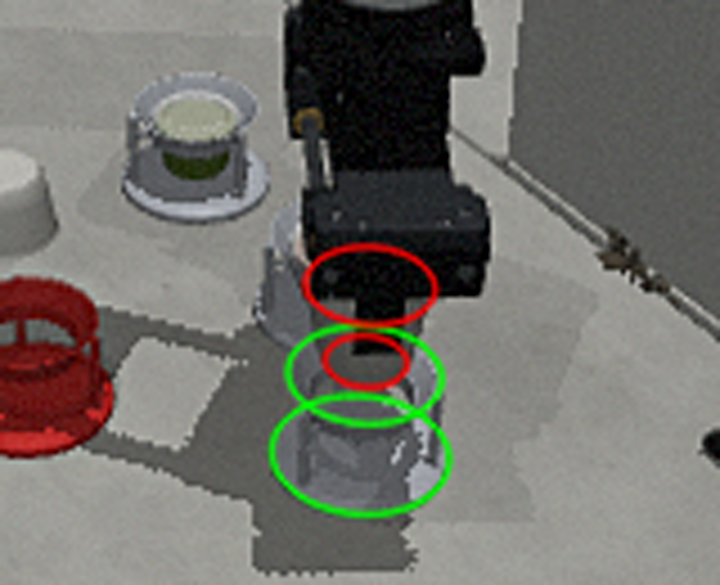

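View pics/h2_scene.png

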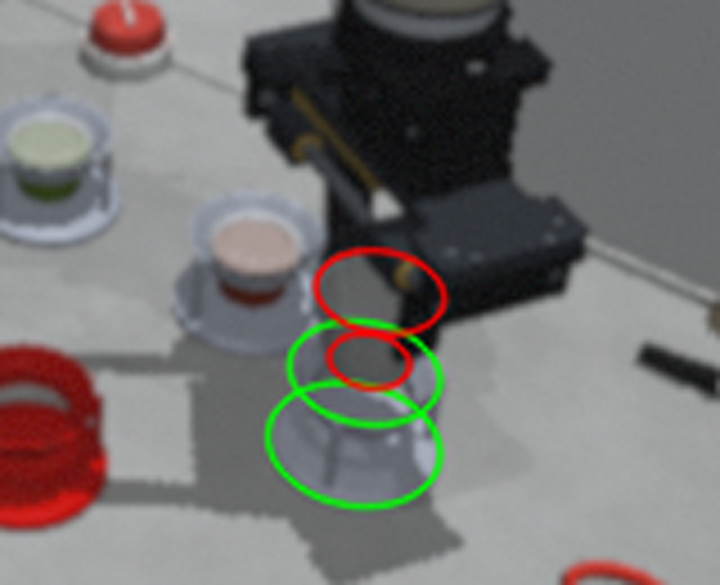

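play_rows:
  rows:
    - [[0.006,0,0,0,0,0,0.055],[0.014,0,0,0,0,0,0.055],[0.02,0,0,0,0,0,0.055],[0.025,0,0,0,0,0,0.055],[0.028,0,0,0,0,0,0.055],[0.03,0,0,0,0,0,0.055],[0.03,0,0,0,0,0,0.055],[0.03,0,0,0,0,0,0.055]]

```text
time_s: 10.6
position: [0.5773, -0.2895, 0.0697]
tcp_rot: [[0.0, -0.97, 0.241], [-0.0, 0.241, 0.97], [-1.0, -0.0, -0.0]]
force: [-0.1, 0.2, -0.3]
opening: 0.682
```

```bash
python3 m2.py h3; python3 go.py .577 -.2895 .063
```

```text
10.75 [ 0.5774 -0.2895  0.0699] 0.6817008333136618 [[0.0, -0.97, 0.241], [-0.0, 0.241, 0.97], [-1.0, -0.001, -0.0]]
scene cup 0.89 [333.6, 238.4] 343
scene cup 0.72 [182.7, 173.1] 377
scene free_stand 0.82 [262.4, 254.6] 1292
scene free_stand 0.67 [332.0, 258.6] 764
side cup 0.6 [201.3, 173.9] 394
side cup 0.47 [302.8, 256.8] 194
side free_stand 0.85 [230.4, 254.7] 1194
side free_stand 0.64 [304.3, 274.7] 973
wrist cup 0.76 [252.5, 234.8] 7862
wrist free_stand 0.92 [256.0, 178.5] 6140
wrist free_stand 0.57 [330.5, 5.5] 1140
t 11.05 pos [ 0.5772 -0.2894  0.0697] F [ 0.21 -0.1  -1.4 ] open 0.681 tool shift [ 0.0067  0.0002 -0.0001] dist 0.007
```

View pics/h3_side.png

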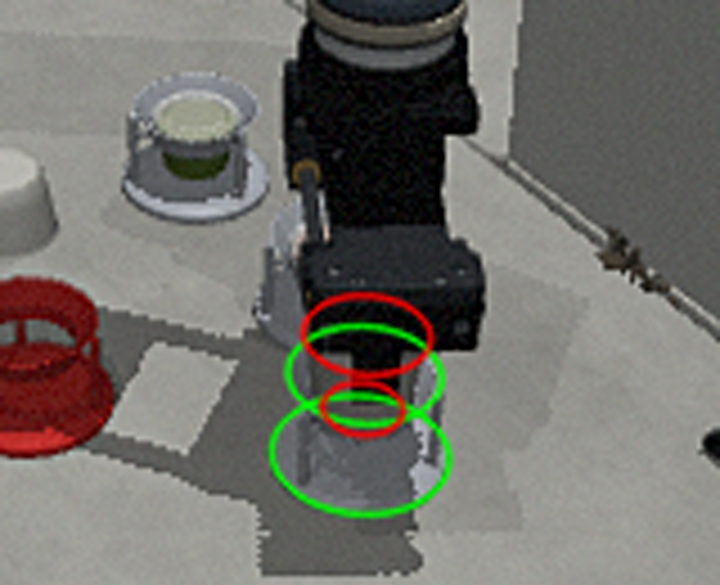

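View pics/h3_wrist.png

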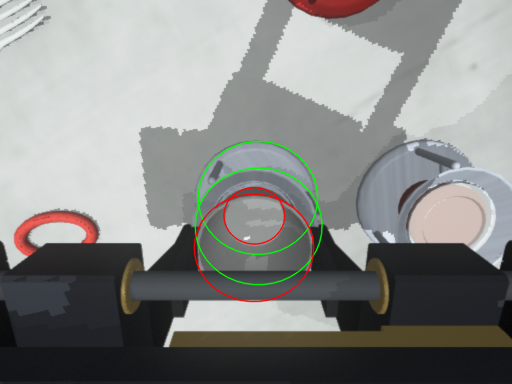

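The cup is inside the ring, well centred, with no contact force. I keep lowering in small steps.

play_rows:
  rows:
    - [[0.001,0,0,0,0,0,0.055],[0.002,0,0,0,0,0,0.055],[0.003,0,0,0,0,0,0.055],[0.004,0,0,0,0,0,0.055],[0.005,0,0,0,0,0,0.055],[0.005,0,0,0,0,0,0.055]]

```text
time_s: 11.65
position: [0.5771, -0.2894, 0.0643]
tcp_rot: [[-0.0, -0.97, 0.241], [0.0, 0.241, 0.97], [-1.0, 0.0, 0.0]]
force: [-0.0, 0.2, -0.2]
opening: 0.68
```

play_rows:
  rows:
    - [[0.001,0,0,0,0,0,0.055],[0.002,0,0,0,0,0,0.055],[0.0025,0,0,0,0,0,0.055],[0.0025,0,0,0,0,0,0.055]]

```text
time_s: 12.05
position: [0.5771, -0.2894, 0.0619]
tcp_rot: [[-0.0, -0.97, 0.241], [0.0, 0.241, 0.97], [-1.0, 0.0, 0.0]]
force: [0.5, 0.4, -0.2]
opening: 0.681
```

play_rows:
  rows:
    - [[0.001,0,0,0,0,0,0.055],[0.002,0,0,0,0,0,0.055],[0.002,0,0,0,0,0,0.055]]

```text
time_s: 12.35
position: [0.5771, -0.2893, 0.0599]
tcp_rot: [[-0.0, -0.97, 0.241], [0.0, 0.241, 0.97], [-1.0, 0.0, 0.0]]
force: [0.1, -0.5, -0.4]
opening: 0.683
```

Still no contact, so the cup is about 1 mm above home. I open slowly and let it settle into the taper.

play_rows:
  rows:
    - [[0,0,0,0,0,0,0.06],[0,0,0,0,0,0,0.062],[0,0,0,0,0,0,0.066],[0,0,0,0,0,0,0.072],[0,0,0,0,0,0,0.08],[0,0,0,0,0,0,0.087],[0,0,0,0,0,0,0.087],[0,0,0,0,0,0,0.087]]

```text
time_s: 13.15
position: [0.5772, -0.2894, 0.06]
tcp_rot: [[0.0, -0.97, 0.241], [-0.0, 0.241, 0.97], [-1.0, -0.0, -0.0]]
force: [-1.4, 1.1, 0.0]
opening: 0.992
```

```bash
python3 - <<'E'
from rig import *
import cv2
c=capture('wrist');cv2.imwrite('pics/r1.png',cv2.cvtColor(c['pixels'],cv2.COLOR_RGB2BGR))
E
```

View pics/r1.png

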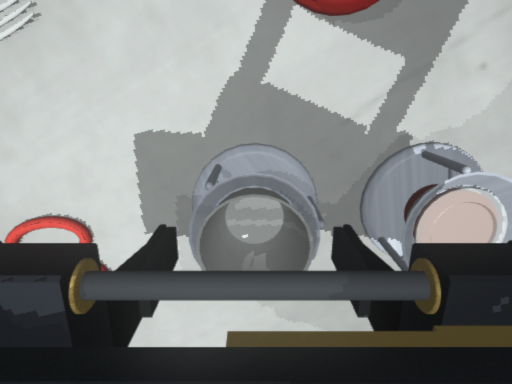

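The cup sits in the ring, with its rim centred at (254,240) and the jaws clear on both sides. I retract straight up.

play_rows:
  rows:
    - [[-0.01,0,0,0,0,0,0.087],[-0.03,0,0,0,0,0,0.087],[-0.06,0,0,0,0,0,0.087],[-0.09,0,0,0,0,0,0.087],[-0.12,0.01,0,0,0,0,0.087],[-0.14,0.05,0,0,0,0,0.087],[-0.14,0.09,0,0,0,0,0.087],[-0.14,0.09,0,0,0,0,0.087],[-0.14,0.09,0,0,0,0,0.087],[-0.14,0.09,0,0,0,0,0.087]]

```text
time_s: 14.2
position: [0.491, -0.2685, 0.2008]
tcp_rot: [[0.002, -0.97, 0.241], [-0.002, 0.241, 0.97], [-1.0, -0.002, -0.001]]
force: [0.4, -0.7, 1.2]
opening: 0.999
```

```bash
cat > f.py <<'E'
from rig import *
from h import *
xy=[.5783,-.2888]
out=[]
for n in('scene','side','wrist'):
    c=capture(n);im=cv2.cvtColor(c['pixels'],cv2.COLOR_RGB2BGR)
    u=proj(c,[[*xy,.05]])[0]
    m=min(trace(n,'cup'),key=lambda r:np.hypot(*(np.array(r['at'])-u)));print(n,u,m['at'],m['p'],m['mask'].sum())
    st=trace(n,'free_stand');print([(r['at'],round(r['p'],2)) for r in st])
    f=5 if n!='wrist' else 3; w=38 if n!='wrist' else 64
    u0=np.clip((u-w).astype(int),0,None)
    a=cv2.resize(im[u0[1]:u0[1]+2*w,u0[0]:u0[0]+2*w],None,fx=f,fy=f,interpolation=cv2.INTER_CUBIC);b=a.copy()
    for rr,z,col in((.031,.071,(0,0,255)),(.038,.055,(0,255,0)),(.045,.003,(255,0,0))):
        cv2.polylines(b,[np.round((proj(c,circ(rr,z)+[*xy,0])-u0+.5)*f-.5).astype(int)],True,col,1)
    cv2.imwrite(f'pics/f_{n}.png',np.hstack([a,b]))
s=read_state();print(s['time_s'],s['position'],s['force'])
E
python3 f.py
```

```text
scene [336.76292245 241.08928738] [336.1, 236.7] 0.76 547
[([333.7, 255.3], 0.86), ([262.5, 252.7], 0.76)]
side [305.73917339 256.7925959 ] [307.9, 252.6] 0.93 523
[([305.3, 272.3], 0.78), ([232.8, 254.3], 0.65)]
wrist [254.88403107 253.87518661] [249.9, 253.9] 0.98 2005
[([301.6, 87.2], 0.81), ([254.8, 225.3], 0.71)]
14.65 [ 0.4900049  -0.26768115  0.19981872] [ 0.28457665 -0.01343984  0.28319986]
```

View pics/f_scene.png

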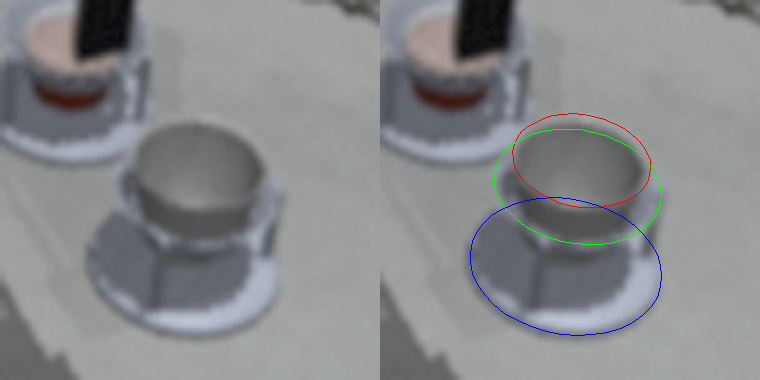

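View pics/f_side.png

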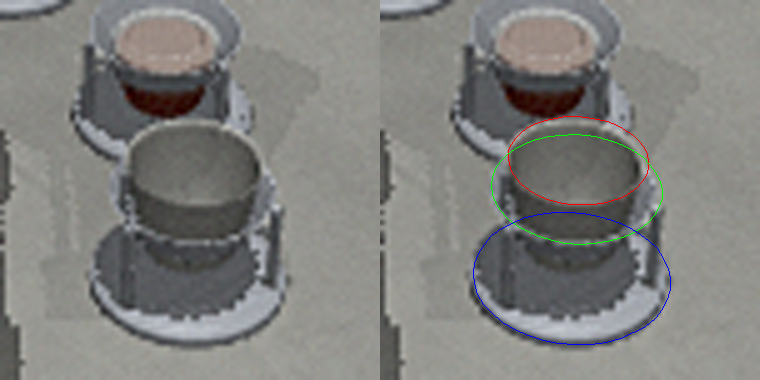

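View pics/f_wrist.png

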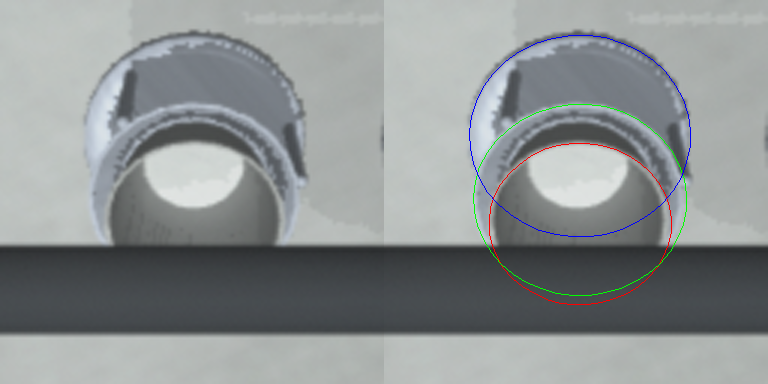

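```bash
python3 - <<'E'
from rig import *
from h import *
D=[];pc={}
for n in('scene','side'):
    c=capture(n);u=proj(c,[[.578,-.289,.06]])[0]
    m=min(trace(n,'cup'),key=lambda r:np.hypot(*(np.array(r['at'])-u)));D.append((c,fill(m['mask'])))
    for t,xy in(('pot_a',(.604,-.173)),('pot_b',(.564,-.03)),('other_cup',(.446,-.0416))):
        print(n,t,[np.round(ray(c,r['at'],.051 if t!='other_cup' else .022)[:2],3).tolist() for r in trace(n,t)])
# cup visible: rim down to ring top opening -> hull of rim and wall section at z-16mm
def cost(v):
    k=0
    for c,m in D:
        lim=proj(c,[[v[0],v[1],v[2]]])[0][1]   # compare upper half of rim + sides only
        S=sil(c,[circ(v[3],v[2]),circ(v[3]-.005,v[2]-.014)],v[:2]);r=int(lim)+6
        w=np.clip(lim+4-np.arange(384),0,1)[:,None]
        k+=(np.abs(S-m)*w).sum()
    return k
best=None
for z0 in(.066,.071,.076):
    x0=np.array([.578,-.289,z0,.030])
    q=minimize(cost,x0,method='Nelder-Mead',options=dict(initial_simplex=[x0]+[x0+np.eye(4)[i]*[.004,.004,.004,.0015][i] for i in range(4)],maxiter=600))
    print(q.x.round(4),round(q.fun,1))
print(read_state()['time_s'])
E
```

```text
scene pot_a [[0.56, -0.03], [0.587, -0.179]]
scene pot_b [[0.56, -0.03], [0.587, -0.179]]
scene other_cup [[0.433, -0.052]]
side pot_a [[0.573, -0.044]]
side pot_b [[0.573, -0.044]]
side other_cup [[0.445, -0.056]]
[ 0.5741 -0.2918  0.0733  0.0298] 39.0
[ 0.5739 -0.2917  0.0736  0.0295] 39.4
[ 0.5745 -0.2908  0.0725  0.0298] 39.0
15.15
```

```bash
python3 -c "
from rig import *
print(hand_in())"
```

```text
the job is handed in; nothing more can be done
None
```

I set the upright steel cup into the empty steel ring stand and handed the job in at about 15 s of the 35 s allowed. I gripped it at the rim, carried it above everything else, lowered it into the ring without feeling any contact force, and released it about 1 mm above home by my estimate.

**Seating:** the last pictures show the cup upright and concentric with the ring. I fitted its rim at about 73 mm height, against 71 mm for home, which is within measuring error.

**Disagreements:**
- **Stand position:** the overview cameras put the stand about 2.5 mm away in y from where the wrist camera did, and I followed the wrist camera.
- **Cup position:** that last fit from the overview cameras puts the cup about 4–5 mm from the stand position I used, close to the 6 mm limit. The wrist view shows it centred to about 1 mm.
- **Rim size:** the rim measured about 59.5 mm across, not the stated 62 mm.

**Other objects:** the arm never came close to the pots or the upside-down cup. They were found about where they started, but only roughly, because the gripper partly hid one pot in the scene view and that pot was not found in the side view.

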